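Swap the empty glue bottle on the marquetry table

ROBOT

A 6-joint arm with a two-finger parallel gripper is mounted at the origin on the work surface. World frame = base frame: x ahead of the robot, y to its left, z up, the work surface at z = 0. Lengths are in m, angles in rad, forces in N, time in s.
With the tool pointing down it reaches from about 0.3 to 0.775 m from the base axis. Payload 14.6 kg.
Tool frame: the origin (TCP) lies on the centre line of the jaws, within the pads' length; the fingertips stand 19 mm ahead of it and the grasp point (between the pads) is the TCP; y points along the fingers, x is the direction in which the jaws open and shut, and the axes are right-handed (so a half turn about y gives the same grasp; the last joint's range is limited). The gripper opens to 94 mm and grips with 3 to 60 N. Pads are 16 mm wide; open, the fingers measure 119 mm over their backs; the gripper's body (75 mm by 177 mm) begins 78 mm behind the grasp point.
Start: joints at [1.066, 0.3, 1.521, -0, 1.321, -0.067], TCP at [0.233, 0.498, 0.2] pointing down, gripper open.
Joint ranges: [-3.03, 3.03], [-0.79, 2.21], [0.23, 2.52], [-1.04, 4.18], [0, 3.07], [-2.55, 2.55]. Speed limits (rad/s): [2.22, 2.22, 2.57, 3.14, 3.14, 3.14].

INTERFACE

Orientations are given as [roll, pitch, yaw] about the fixed x, y, z axes, in that order (R = Rz(yaw) Ry(pitch) Rx(roll)).
In Python, from station import ctrl, optics gives the robot as it stands.
- The arm moves only by the tool jog_arm, never from a script. Its argument "targets" is a list of rows, each a list of 3 entries, a list of its own where there are three numbers: the finger opening in cm, from 0 to 9.4, then the shift along the tool's x, y, z in cm, then the turn about the tool's y in rad. A call has 1 to 10 rows; each row is the pose to reach, as a shift and turn from the pose commanded when the call began, along the tool's axes at that moment; what a row does not reach only later rows make up. A row lasts 1/10 s, in which the tool goes at most 50 mm and 8.59 degrees, less where a joint would pass 70% of its speed; a pose out of reach is approached as far as the arm can. A call with a gripper value outside its range is refused whole. The fingers move at their own pace and stop on an object; "grip_force" is the grip in N (left out, the last holds). Time passes only in rows, so rows that repeat a pose let the fingers close. It gives the time, the measured TCP pose, the force and the opening at its end, in the units of the state.
- ctrl.get_obs(): the state, without advancing time (a new reading comes with each control period).
- optics.camera(name): name is "side" or "top"; returns a dict with "img" (400x640x3 uint8, red, green, blue), "range_z" (400x640 float32, m along the optical axis (not along the pixel's ray), 0 where there is no reading), "camera_matrix" (3x3 intrinsics, pixels), "world_to_cam" (4x4, takes a point from world to camera coordinates). Camera axes: x right, y up, looking along -z (the intrinsics and any distortion apply to the point x, -y, -z); pixel columns grow to the right and rows downward; lengths in m; the calibration is good to about 2 mm. A picture is of the moment at which its call begins.
- ctrl.hand_in(): hands the job in, once; it reports no verdict.
The state is a dict: "time_s": time; "qpos": joint angles; "joint_vel": joint speeds; "tau": joint torques, N m; "ee_pos": TCP position; "eef_rot": TCP orientation; "force": force on the tool from outside, world axes, zero at the start; "moment": the same for the moment, N m; "grip_width": finger opening in m.
Only numpy, scipy, OpenCV 4.12 (cv2) and the standard library are available. Lean on these libraries where they do the work, as an engineer would, in place of code of your own. Each camera call takes 0.05 s, during which the arm holds its last target. There are 200 camera calls.

TASK

The glue bottle in the brown drip tray is used up: put that empty bottle in the grey refill crate first. Then draw the full orange-capped glue bottle straight out of its leaning well in the lilac caddy without wrenching it, and set it down (do not drop it) standing upright in the middle of the brown tray. Leave the other bottles in the caddy, the glue tub and the water bottle where they are.

Things in the scene. Friction and masses are not known exactly. Their poses are not given: they have to be found in the camera images.
- caddy: Lilac bottle caddy, 270 mm wide (y), 150 deep (x), 180 high, fixed; origin: centre of its underside, x to its back, z up. On its drawer base (white knob in front) sits a beech block with four bored wells in a row, at y = -90, -30, 30, 90 mm, all leaning 25 degrees to the front: the axis, going up, is (-0.423, 0, 0.906) in this frame. A well is 42.5 mm wide, 85 deep; floor centre x 22, z 75 mm.
- well0 (a point): Mouth of the caddy's well at y = -90 mm: centre of the 42.5 mm bore in the block's face, at x -14, z 152 mm in the caddy's frame; this point's axes are parallel to the caddy's. Wooden dividers stand 18 mm above the mouths between the wells, leaving a notch 40 mm wide in y, open to front and back: fingers go in only along the leaning axis, one in front of the cap and one behind it.
- glue_mid (a point): Full glue bottle, white, orange cap and label, 110 to 210 g, in one of the caddy's wells and leaning with it, its cap clear of the block: 132 mm tall: body 40 mm dia., 84 mm high; 8 mm shoulder; firm screw cap 30 mm dia., 40 mm tall (92 to 132 mm above the foot), fit to carry the bottle by. Point: on the axis, half-way up (66 mm above the foot, 46 mm below mid-cap); z runs from foot to cap.
- empty_mid (a point): Empty glue bottle, see-through, orange cap and label, 35 g, standing in the brown tray: 132 mm tall: body 40 mm dia., 84 mm high; 8 mm shoulder; firm screw cap 30 mm dia., 40 mm tall (92 to 132 mm above the foot), fit to carry the bottle by. Point: on the axis, half-way up (66 mm above the foot, 46 mm below mid-cap); z runs from foot to cap.
- tray: Brown square drip tray, 110 mm outside, 14 mm high, walls and floor 4 mm thick, fixed to the table; origin at the centre of its underside (on the table).
- crate: Grey open refill crate, 160 mm (x) by 200 mm (y) outside, 85 mm high, walls and floor 4 mm thick, empty, fixed; origin at the centre of its underside.
- varnish: Bystander: white bottle of the same size with a blue cap and label, in another well of the caddy. Origin at the centre of its foot, z along it to the cap.
- stain: Bystander: white bottle of the same size with a green cap and label, in another well of the caddy. Origin at the centre of its foot, z along it to the cap.
- tub: Bystander: white lidded glue tub with a blue label, 86 mm in diameter, 76 mm tall, loose on the table; origin at the centre of its foot.
- water_bottle: Bystander: orange drinking bottle with a wooden lid, 66 mm in diameter, 202 mm tall, loose on the table; origin at the centre of its foot.
Things that resemble listed ones, but are neither listed nor needed, are in the scene too. What is shaped like the part that bears glue_mid but yellow is not meant.

How it is judged:
By the outcome, as a careful person would: the job done as asked, in the order asked, and still so for the second after the job is handed in, with the robot touching nothing.
It also fails if it takes over 61 s, if anything falls off the work surface, if the arm or the gripper's body presses on something with over 40 N, if the wrist force passes 120 N, or if a joint passes its speed limit or range.

## Working session

There is one attempt and no reset: what is moved stays moved. The work goes in short steps, Python scripts to look and compute and a tool call to move; the robot and the scene stay as the last step left them, time stands still between calls to the robot, and variables do not carry over. Pictures are saved under pics/ and viewed, about 8 in all and at most 12, crops included, and the job is handed in when it is done.

Besides the shell and the picture viewer there is one more tool, called after "Emit:" as a command line: name --argument value ..., lists and objects as JSON in quotes. jog_arm: Moves the arm, as the interface text tells. Its arguments: {"type":"object","properties":{"targets":{"type":"array","items":{"type":"array"}},"grip_force":{"type":"number"}},"required":["targets"]}

```bash
mkdir -p pics; ls; cat > h.py <<'E'
import numpy as np,cv2
from station import ctrl,optics
from scipy.spatial.transform import Rotation as R
def cam(n):
    c=optics.camera(n); np.savez(f'{n}.npz',**c); return c
def load(n): return dict(np.load(f'{n}.npz'))
def cloud(c):
    K=c['camera_matrix'];z=c['range_z'];v,u=np.mgrid[:z.shape[0],:z.shape[1]]
    p=np.stack([(u-K[0,2])/K[0,0]*z,-(v-K[1,2])/K[1,1]*z,-z,np.ones_like(z)],-1)
    w=p@np.linalg.inv(c['world_to_cam']).T
    w=w[...,:3]; w[z==0]=np.nan; return w
def ray(c,u,v):
    K=c['camera_matrix'];T=np.linalg.inv(c['world_to_cam'])
    d=T[:3,:3]@np.array([(u-K[0,2])/K[0,0],-(v-K[1,2])/K[1,1],-1]);return T[:3,3],d
def onplane(c,u,v,z):
    o,d=ray(c,u,v);return o+d*(z-o[2])/d[2]
def save(c,f,box=None,s=1):
    i=c['img'][...,::-1]
    if box: i=i[box[1]:box[3],box[0]:box[2]]
    cv2.imwrite('pics/'+f,cv2.resize(i,None,fx=s,fy=s,interpolation=cv2.INTER_CUBIC))
def T(): 
    o=ctrl.get_obs(); return np.array(o['ee_pos']),o
E
python3 - <<'E'
from h import *
for n in('side','top'):
    c=cam(n);save(c,n+'0.png'); print(n,c['camera_matrix'].tolist(),np.linalg.inv(c['world_to_cam']).round(3).tolist(),[k for k in c])
o=ctrl.get_obs();print(o)
E
```

```text
pics
side [[464.1904379106629, 0.0, 317.93325107961], [0.0, 464.1904379106629, 195.1277446842208], [0.0, 0.0, 1.0]] [[0.689, 0.517, -0.509, 0.054], [-0.725, 0.477, -0.497, -0.465], [-0.014, 0.711, 0.703, 0.833], [0.0, 0.0, 0.0, 1.0]] ['img', 'range_z', 'camera_matrix', 'world_to_cam']
top [[403.5667244163525, 0.0, 322.04438583243325], [0.0, 403.5667244163525, 202.09746610887854], [0.0, 0.0, 1.0]] [[-0.003, 0.983, -0.184, 0.43], [-0.999, 0.003, 0.036, 0.056], [0.036, 0.184, 0.982, 0.967], [0.0, 0.0, 0.0, 1.0]] ['img', 'range_z', 'camera_matrix', 'world_to_cam']
{'time_s': 0.1, 'qpos': array([ 1.06639399e+00,  3.00403797e-01,  1.52150652e+00,  1.40766479e-05,
        1.32070664e+00, -6.65894563e-02]), 'joint_vel': array([-0.00053447,  0.00014815, -0.00067496,  0.00107417, -0.00083533,
        0.0004017 ]), 'tau': array([ 1.68034916e-03, -5.32648158e+01, -3.53279579e+01,  7.08686910e-02,
        2.36207078e-02, -2.61178923e-05]), 'ee_pos': array([0.23305642, 0.49791842, 0.19915479]), 'eef_rot': array([-1.57071456e+00,  1.02113067e-03,  1.13298000e+00]), 'force': array([-0.93537462, -0.46710397,  0.80689224]), 'moment': array([0.0351927 , 0.01391943, 0.02956205]), 'grip_width': 0.09408464575035688}
```

View pics/side0.png

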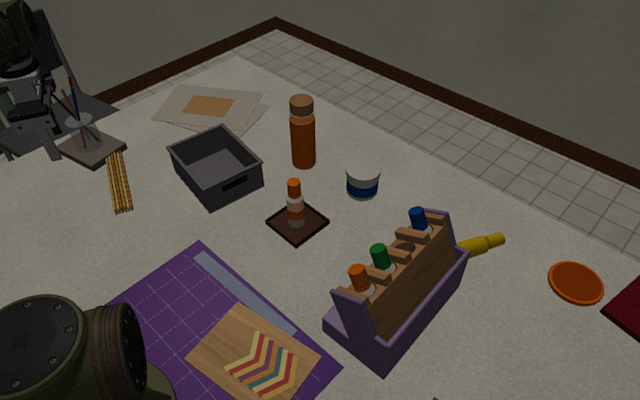

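View pics/top0.png

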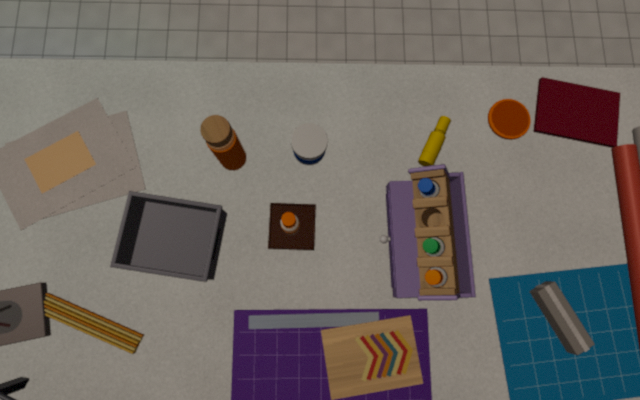

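The top view shows the caddy with caps blue (428,187), an empty well (433,218), green (431,246) and orange (435,278). The tray and empty bottle are at (290,222), the crate at (170,237), the tub at (310,143) and the water bottle at (222,140).

What could be mistaken for the full bottle: the empty one in the tray, top (289,219) / side (294,188); the orange water bottle, side (302,135); the yellow lying bottle, side (480,245); the orange plate, side (576,283). I choose the orange cap in the caddy, side (358,278) / top (434,278), and will check it in a close crop.

```bash
python3 - <<'E'
from h import *
c=load('side');save(c,'crop1.png',(250,150,480,380),2.6)
np.set_printoptions(precision=4,suppress=True)
for n in('side','top'):
    c=load(n);w=cloud(c);hsv=cv2.cvtColor(c['img'],cv2.COLOR_RGB2HSV)
    print(n,'valid',np.isfinite(w[...,0]).mean())
    H,S,V=[hsv[...,i].astype(int) for i in range(3)]
    def blobs(name,m,mn=40):
        k,l,st,ce=cv2.connectedComponentsWithStats(m.astype(np.uint8))
        for i in range(1,k):
            if st[i,4]>=mn:
                p=w[l==i];p=p[np.isfinite(p[:,0])]
                if len(p): print(name,ce[i].round(),st[i,4],'med',np.median(p,0),'lo',np.percentile(p,3,axis=0),'hi',np.percentile(p,97,axis=0))
    blobs('orange',(H>5)&(H<16)&(S>180)&(V>130))
    blobs('green',(H>50)&(H<80)&(S>120))
    blobs('lilac',(H>122)&(H<140)&(S>40)&(S<120)&(V>80),150)
    blobs('grey',(S<40)&(V<100)&(V>30),800)
    blobs('brown',(H<15)&(S>90)&(V<75),200)
E
```

```text
side valid 0.9961015625
orange [293. 181.] 78 med [0.5518 0.0973 0.1368] lo [0.541  0.0865 0.1338] hi [0.5645 0.1084 0.139 ]
orange [556. 279.] 79 med [ 0.7992 -0.4182  0.0125] lo [ 0.7787 -0.4671  0.0097] hi [ 0.8534 -0.408   0.0147]
orange [355. 269.] 116 med [ 0.4314 -0.1819  0.1953] lo [ 0.4209 -0.1921  0.1895] hi [ 0.4425 -0.1714  0.2003]
green [380. 256.] 389 med [ 0.4851 -0.1927  0.1891] lo [ 0.4759 -0.2068  0.1671] hi [ 0.5019 -0.1727  0.1994]
lilac [242. 284.] 170 med [0.3512 0.0564 0.0024] lo [ 0.325  -0.1068 -0.001 ] hi [0.3549 0.2058 0.0051]
lilac [199. 303.] 1639 med [0.2628 0.0784 0.002 ] lo [ 0.1898  0.0242 -0.0006] hi [0.3129 0.1792 0.0048]
grey [372.  56.] 51389 med [ 2.2903  0.6891 -0.3743] lo [ 0.2851 -0.2477 -0.6359] hi [2.3073 2.1524 0.0783]
grey [23. 88.] 876 med [0.221  0.4634 0.3714] lo [ 0.1962  0.4516 -0.46  ] hi [0.443  2.1353 0.3935]
grey [523. 173.] 2350 med [ 1.9898  0.0022 -0.7496] lo [ 1.8357 -0.5353 -0.7584] hi [ 2.2642  0.8313 -0.74  ]
grey [214. 163.] 2022 med [0.5377 0.397  0.006 ] lo [0.4351 0.2575 0.0014] hi [0.6131 0.4678 0.0879]
grey [ 62. 331.
[... 794 characters left out ...]
-0.4205  0.011 ] lo [ 0.7791 -0.4649  0.0071] hi [ 0.8801 -0.4074  0.0143]
orange [288. 219.] 129 med [0.5501 0.0961 0.1352] lo [0.5396 0.0853 0.1333] hi [0.5622 0.1084 0.1383]
green [431. 246.] 197 med [ 0.4897 -0.1824  0.1938] lo [ 0.4778 -0.1973  0.1849] hi [ 0.5028 -0.1702  0.1999]
grey [172. 238.] 6584 med [0.5227 0.3688 0.0045] lo [0.4386 0.259  0.0005] hi [0.6047 0.4604 0.0867]
brown [232. 157.] 522 med [0.6933 0.2218 0.0891] lo [0.6879 0.2066 0.0193] hi [0.7203 0.2527 0.1453]
brown [626. 241.] 407 med [ 0.5167 -0.7107  0.0203] lo [ 0.302  -0.7139  0.0128] hi [ 0.7432 -0.708   0.0251]
brown [292. 227.] 1664 med [0.5444 0.0882 0.004 ] lo [0.5016 0.0424 0.0003] hi [0.6015 0.1432 0.0159]
```

View pics/crop1.png

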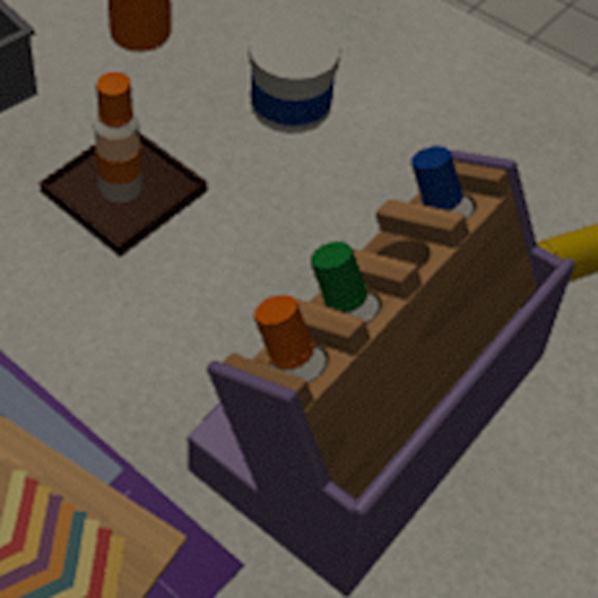

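The crop confirms the choice: the white-bodied bottle with the orange cap in the near-end well is the full one, and the see-through one in the tray is the empty. Next I'll get exact poses for the caps, tray, crate and caddy.

```bash
python3 - <<'E'
from h import *
np.set_printoptions(precision=4,suppress=True)
for n in('side','top'):
    c=load(n);w=cloud(c);h=cv2.cvtColor(c['img'],cv2.COLOR_RGB2HSV).astype(int);H,S=h[...,0],h[...,1]
    X,Y,Z=w[...,0],w[...,1],w[...,2]
    def rect(nm,m):
        p=w[m];r=cv2.minAreaRect((p[:,:2]*1000).astype(np.float32));print(n,nm,len(p),np.round(r[0],1),np.round(r[1],1),round(r[2],1))
    rect('tray rim',(abs(X-.55)<.08)&(abs(Y-.09)<.08)&(Z>.009)&(Z<.02)&(h[...,2]<90))
    rect('crate rim',(abs(X-.52)<.13)&(abs(Y-.36)<.14)&(Z>.078)&(Z<.095))
    for nm,lo,hi,x0 in(('orange',3,17,.431),('green',50,85,.487),('blue',105,122,.61)):
        m=(H>=lo)&(H<=hi)&(S>140)&(abs(X-x0)<.03)&(Y<-.14)&(Y>-.24)&(Z>.165)
        p=w[m]; print(n,nm,len(p),p.mean(0),'lo',p.min(0),'hi',p.max(0))
        # axis plane: top face = points furthest along lean axis
        a=np.array([0,.423,.906]);d=p@a;t=p[d>np.percentile(d,90)-.003]
        print('   topface mid',(t.min(0)+t.max(0))/2,t.mean(0),len(t))
    m=(H>=3)&(H<=17)&(S>140)&(abs(X-.551)<.03)&(abs(Y-.097)<.03)&(Z>.128);p=w[m];print(n,'empty top',p.min(0),p.max(0),(p.min(0)+p.max(0))/2)
    rect('caddy',(X>.35)&(X<.72)&(Y<-.1)&(Y>-.31)&(Z>.02)&(Z<.25)&~((H>20)&(H<32)&(S>170)))
    m=(X>.35)&(X<.72)&(Y<-.1)&(Y>-.31)&(Z>.16)&(S<110)|((X>.35)&(X<.72)&(Y<-.1)&(Y>-.31)&(Z>.16)&(H<25)&(S<150))
    print('divider/panel z max by x',[(round(x,2),np.round(Z[m&(abs(X-x)<.008)].max(),3)) for x in np.arange(.38,.68,.016) if (m&(abs(X-x)<.008)).any()])
E
```

```text
side tray rim 360 [551.1  91.7] [112.7 114.3] 85.9
side crate rim 959 [521.3 359.5] [214.1 168.9] 81.1
side orange 684 [ 0.4292 -0.2025  0.1811] lo [ 0.401  -0.2355  0.1651] hi [ 0.4607 -0.1697  0.2017]
   topface mid [ 0.4296 -0.1826  0.1947] [ 0.4295 -0.1834  0.1956] 155
side green 379 [ 0.4864 -0.1918  0.1864] lo [ 0.4743 -0.2089  0.1651] hi [ 0.5113 -0.1692  0.2012]
   topface mid [ 0.4896 -0.1816  0.1956] [ 0.4895 -0.1818  0.1957] 131
side blue 316 [ 0.6052 -0.1882  0.1864] lo [ 0.5944 -0.2052  0.1656] hi [ 0.623  -0.1647  0.203 ]
   topface mid [ 0.6087 -0.1778  0.1957] [ 0.6087 -0.1788  0.196 ] 106
side empty top [0.5353 0.0807 0.128 ] [0.565  0.111  0.1394] [0.5501 0.0958 0.1337]
side caddy 13168 [ 520.9 -212.7] [271.9 154.5] 1.6
divider/panel z max by x [(np.float64(0.38), np.float64(0.188)), (np.float64(0.4), np.float64(0.19)), (np.float64(0.41), np.float64(0.191)), (np.float64(0.43), np.float64(0.191)), (np.float64(0.44), np.float64(0.181)), (np.float64(0.46), np.float64(0.184)), (np.float64(0.48), np.float64(0.193)), (np.float64(0.49), np.float64(0.192)), (np.float64(0.51
[... 1138 characters left out ...]
 [(np.float64(0.38), np.float64(0.186)), (np.float64(0.4), np.float64(0.19)), (np.float64(0.41), np.float64(0.195)), (np.float64(0.43), np.float64(0.178)), (np.float64(0.44), np.float64(0.181)), (np.float64(0.46), np.float64(0.185)), (np.float64(0.48), np.float64(0.193)), (np.float64(0.49), np.float64(0.181)), (np.float64(0.51), np.float64(0.198)), (np.float64(0.52), np.float64(0.185)), (np.float64(0.54), np.float64(0.167)), (np.float64(0.56), np.float64(0.169)), (np.float64(0.57), np.float64(0.185)), (np.float64(0.59), np.float64(0.184)), (np.float64(0.6), np.float64(0.196)), (np.float64(0.62), np.float64(0.198)), (np.float64(0.64), np.float64(0.183)), (np.float64(0.65), np.float64(0.188))]
```

The orange cap top is at (0.430, -0.1825, 0.195) and the computed height is 0.1946, so they agree. The caddy is yawed about 1.6°, the tray centre is (0.551, 0.092), the empty bottle is at (0.550, 0.0955) and the crate centre is (0.521, 0.3595).

The jog keeps the tool pointing down. So I'll grip the caps with the jaws across the lean plane, above the dividers, and let the bottle be righted about the pad axis. Empty bottle first.

Emit:
jog_arm --targets '[[6,[-23,0,-45.8],1.105],[6,[-23,0,-45.8],1.105],[6,[-23,0,-45.8],1.105],[6,[-23,0,-45.8],1.105],[6,[-23,0,-45.8],1.105],[6,[-23,0,-45.8],1.105],[6,[-23,0,-45.8],1.105],[6,[-23,0,-45.8],1.105],[6,[-23,0,-45.8],1.105],[6,[-23,0,-45.8],1.105]]' --grip_force 12

```text
time_s: 1.1
ee_pos: [0.5436, 0.1035, 0.1994]
eef_rot: [-1.571, 0.0, 0.028]
force: [-0.2, 1.2, -0.4]
grip_width: 0.0603
```

Emit:
jog_arm --targets '[[6,[0.7,0,-0.8],0],[6,[0.7,4,-0.8],0],[6,[0.7,8.1,-0.8],0],[6,[0.7,8.1,-0.8],0],[6,[0.7,8.1,-0.8],0]]'

```text
time_s: 1.6
ee_pos: [0.5499, 0.0981, 0.1195]
eef_rot: [-1.571, 0.001, 0.028]
force: [-0.6, 0.0, 0.8]
grip_width: 0.06
```

```bash
python3 - <<'E'
from h import *
c=cam('side');save(c,'s2.png',(200,80,420,260),3);o=ctrl.get_obs();print(o['ee_pos'],o['force'])
E
```

```text
[0.55059566 0.09815676 0.12059771] [ 0.03539185 -0.23239159  1.2074898 ]
```

View pics/s2.png

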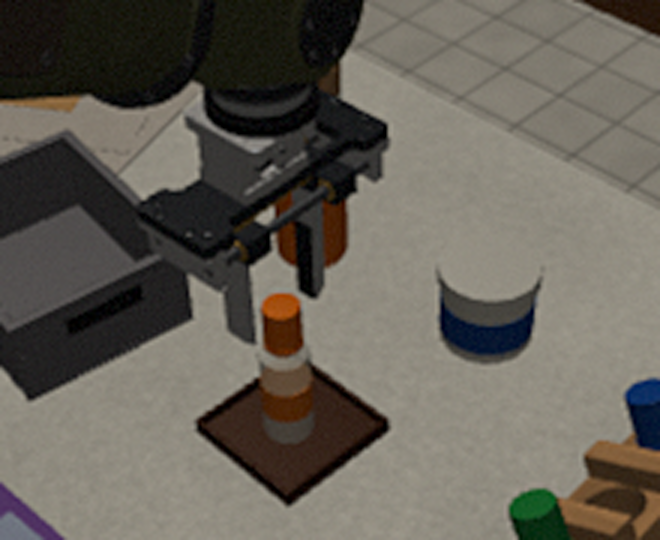

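The fingers look as if they're behind or above the cap: tips at full-image (280,192) and (304,177), against the cap at (294,186). I'll compare them with depth.

```bash
python3 - <<'E'
from h import *
np.set_printoptions(precision=3,suppress=True)
c=load('side');w=cloud(c)
def proj(p):
    q=c['world_to_cam']@np.r_[p,1];K=c['camera_matrix'];return K[0,0]*q[0]/-q[2]+K[0,2],K[1,1]*-q[1]/-q[2]+K[1,2]
print('tips expect',proj([.52,.098,.101]),proj([.58,.098,.101]))
for u,v in((278,185),(280,190),(282,186),(303,170),(305,175),(293,181),(293,190)):print(u,v,w[v,u])
t=cam('top');save(t,'t2.png',(220,150,380,290),4);wt=cloud(t)
m=(w[...,2]>.085)&(w[...,2]<.2)&(abs(w[...,0]-.55)<.1)&(abs(w[...,1]-.098)<.05);p=w[m]
for z in np.arange(.09,.2,.01):
    q=p[abs(p[:,2]-z)<.005]; print(round(z,2),len(q),q.min(0)if len(q)else'',q.max(0)if len(q)else'')
E
```

```text
tips expect (np.float64(283.1240515695121), np.float64(200.15336080234493)) (np.float64(302.1879960009447), np.float64(186.46025623661362))
278 185 [0.509 0.097 0.156]
280 190 [0.506 0.089 0.148]
282 186 [0.513 0.088 0.156]
303 170 [0.581 0.094 0.153]
305 175 [0.583 0.091 0.139]
293 181 [0.555 0.1   0.135]
293 190 [0.542 0.088 0.123]
0.09 90 [0.531 0.074 0.085] [0.567 0.112 0.095]
0.1 43 [0.533 0.08  0.095] [0.561 0.105 0.105]
0.11 43 [0.535 0.081 0.105] [0.564 0.107 0.115]
0.12 43 [0.535 0.081 0.115] [0.584 0.101 0.125]
0.13 85 [0.508 0.08  0.125] [0.59  0.108 0.135]
0.14 149 [0.506 0.08  0.135] [0.592 0.11  0.145]
0.15 60 [0.506 0.087 0.145] [0.591 0.108 0.155]
0.16 68 [0.505 0.087 0.155] [0.592 0.109 0.165]
0.17 66 [0.505 0.085 0.165] [0.592 0.106 0.175]
0.18 64 [0.506 0.087 0.175] [0.589 0.107 0.185]
0.19 61 [0.506 0.087 0.185] [0.589 0.107 0.195]
0.2 31 [0.506 0.087 0.195] [0.591 0.105 0.2  ]
```

```bash
python3 - <<'E'
from h import *
np.set_printoptions(precision=3,suppress=True)
for n in('side','top'):
    c=cam(n);w=cloud(c);o=ctrl.get_obs();print(n,o['time_s'],o['ee_pos'],o['grip_width'],o['qpos'],o['force'])
    for nm,a,b in(('near',.495,.525),('far',.572,.6)):
        p=w[(w[...,0]>a)&(w[...,0]<b)&(abs(w[...,1]-.098)<.025)&(w[...,2]>.04)&(w[...,2]<.2)]
        p=p[np.argsort(p[:,2])];print(nm,len(p));print(p[:5])
E
```

```text
side 1.75 [0.551 0.098 0.121] 0.05982245731802523 [0.111 0.395 1.585 0.    1.159 0.082] [ 0.334  0.703 -0.101]
near 201
[[0.518 0.09  0.127]
 [0.516 0.088 0.133]
 [0.516 0.091 0.134]
 [0.513 0.088 0.135]
 [0.516 0.088 0.136]]
far 236
[[0.581 0.098 0.126]
 [0.582 0.093 0.126]
 [0.581 0.108 0.127]
 [0.581 0.102 0.127]
 [0.581 0.098 0.129]]
top 1.8 [0.551 0.098 0.121] 0.05999923763871068 [0.111 0.395 1.586 0.    1.158 0.082] [-0.506  0.624  0.453]
near 0
[]
far 0
[]
```

Depth puts the fingertips at z ≈ 0.126, but the reported pose implies 0.102. Going by the camera, the tips reach about 24 mm less far than stated; x and y agree. I'll go 2.2 cm lower and re-check.

Emit:
jog_arm --targets '[[6,[-0.1,1.1,-0.2],0],[6,[-0.1,2.2,-0.2],0],[6,[-0.1,2.2,-0.2],0]]'

```text
time_s: 2.1
ee_pos: [0.548, 0.0954, 0.0948]
eef_rot: [-1.571, 0.003, 0.028]
force: [-0.7, 0.3, 0.8]
grip_width: 0.0603
```

```bash
python3 - <<'E'
from h import *
np.set_printoptions(precision=3,suppress=True)
c=cam('side');w=cloud(c);o=ctrl.get_obs();print(o['time_s'],o['ee_pos'],o['force'])
for nm,a,b in(('near',.495,.525),('far',.572,.6)):
        p=w[(w[...,0]>a)&(w[...,0]<b)&(abs(w[...,1]-.098)<.025)&(w[...,2]>.04)&(w[...,2]<.2)]
        p=p[np.argsort(p[:,2])];print(nm,len(p));print(p[:4],p[:,:2].min(0),p[:,:2].max(0))
E
```

```text
2.15 [0.548 0.096 0.096] [ 0.257 -0.563 -0.066]
near 213
[[0.514 0.086 0.105]
 [0.512 0.087 0.106]
 [0.515 0.086 0.107]
 [0.509 0.089 0.107]] [0.503 0.083] [0.517 0.105]
far 260
[[0.578 0.103 0.1  ]
 [0.578 0.093 0.101]
 [0.579 0.104 0.103]
 [0.579 0.088 0.103]] [0.575 0.085] [0.591 0.107]
```

Confirmed: the tips are now at about 0.103, level with the cap. Close and lift.

Emit:
jog_arm --targets '[[2,[0,0,0],0],[2,[0,0,0],0],[2,[0,0,0],0],[2,[0,0,0],0],[2,[0,0,0],0],[2,[0,-2,0],0],[2,[0,-5,0],0],[2,[0,-9,0],0],[2,[0,-13,0],0],[2,[0,-13,0],0]]' --grip_force 12

```text
time_s: 3.15
ee_pos: [0.5507, 0.0958, 0.2322]
eef_rot: [-1.57, -0.009, 0.028]
force: [0.3, 0.5, -1.2]
grip_width: 0.03
```

Emit:
jog_arm --targets '[[2,[-0.2,0,3],0],[2,[-0.6,0,7],0],[2,[-1,0,11],0],[2,[-1.3,0,15],0],[2,[-1.7,0,19],0],[2,[-2,0,23],0],[2,[-2,0,26.5],0],[2,[-2,0,26.5],0],[2,[-2,0,26.5],0]]'

```text
time_s: 4.05
ee_pos: [0.5212, 0.3602, 0.2255]
eef_rot: [-1.572, 0.001, 0.029]
force: [0.3, 0.1, -0.6]
grip_width: 0.03
```

```bash
python3 - <<'E'
from h import *
c=cam('side');save(c,'s3.png',(60,20,380,260),2.4);o=ctrl.get_obs();print(o['ee_pos'],o['force'],o['grip_width'])
E
```

```text
[0.52150922 0.35946947 0.2258668 ] [ 0.01990452  0.58462698 -0.92530637] 0.02981733938075048
```

View pics/s3.png

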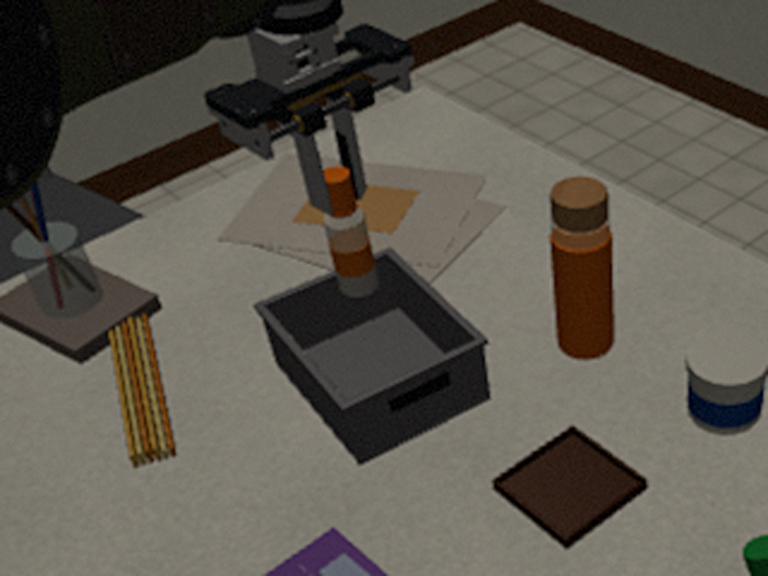

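The empty bottle is held above the crate at crop (350,260), slightly swung about the pads, which is helpful to know. Lower and release.

Emit:
jog_arm --targets '[[2,[0,4,0],0],[2,[0,8,0],0],[2,[0,11,0],0],[2,[0,12,0],0],[2,[0,12.6,0],0],[2,[0,12.8,0],0],[2,[0,12.8,0],0],[2,[0,12.8,0],0]]'

```text
time_s: 4.9
ee_pos: [0.5221, 0.3602, 0.1]
eef_rot: [-1.57, -0.002, 0.028]
force: [-0.2, 0.2, -0.1]
grip_width: 0.0297
```

Emit:
jog_arm --targets '[[3.6,[0,0,0],0],[4.5,[0,0,0],0],[5,[0,0,0],0],[6,[0,0,0],0],[6,[0,-1,0],0],[6,[0,-4,0],0],[6,[0,-8,0],0],[6,[0,-13,0],0],[6,[0,-18,0],0],[6,[0,-18,0],0]]'

```text
time_s: 5.9
ee_pos: [0.5228, 0.3608, 0.2874]
eef_rot: [-1.565, -0.011, 0.028]
force: [-0.2, 0.4, -0.6]
grip_width: 0.06
```

```bash
python3 - <<'E'
from h import *
c=cam('side');save(c,'s4.png',(60,20,380,260),2.4);o=ctrl.get_obs();print(o['time_s'],o['ee_pos'],o['force'],o['grip_width'])
E
```

```text
5.95 [0.52225795 0.36041003 0.28300841] [ 0.37388012 -0.44529736 -1.07375481] 0.05975817079978608
```

View pics/s4.png

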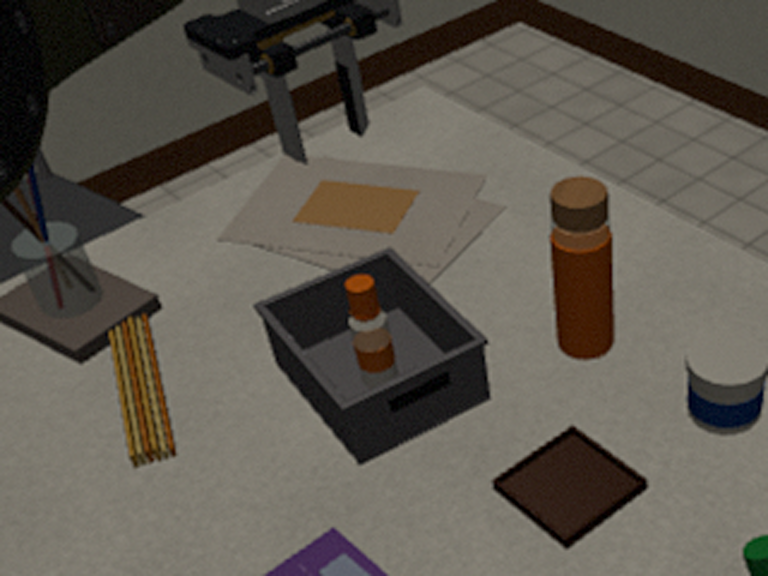

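The empty bottle stands upright in the crate at crop (368,325). Now over to the full bottle.

Emit:
jog_arm --targets '[[4.2,[-1,0,-5],0],[4.2,[-2,0,-10],0],[4.2,[-3,0,-15],0],[4.2,[-4,0,-20],0],[4.2,[-5,0,-25],0],[4.2,[-6,0,-30],0],[4.2,[-7,0,-35],0],[4.2,[-8,0,-40],0],[4.2,[-9,0,-45],0],[4.2,[-9,0,-45],0]]'

```text
time_s: 6.95
ee_pos: [0.4429, -0.096, 0.2779]
eef_rot: [-1.571, 0.001, 0.024]
force: [-0.8, 0.5, 0.4]
grip_width: 0.0422
```

Emit:
jog_arm --targets '[[4.2,[-1,0,-5],0],[4.2,[-1.7,0,-9.5],0],[4.2,[-1.7,0,-9.5],0],[4.2,[-1.7,4,-9.5],0],[4.2,[-1.7,7,-9.5],0],[4.2,[-1.7,7,-9.5],0],[4.2,[-1.7,7,-9.5],0]]'

```text
time_s: 7.65
ee_pos: [0.4302, -0.1872, 0.2093]
eef_rot: [-1.57, 0.0, 0.029]
force: [0.4, -0.3, 0.2]
grip_width: 0.0421
```

```bash
cat >> h.py <<'E'
def fingers(c,ee,half,dz=(-.01,.06)):
    w=cloud(c); np.set_printoptions(precision=4,suppress=True)
    for nm,s in(('near',-1),('far',1)):
        m=(np.abs(w[...,0]-ee[0]-s*(half+.006))<.009)&(np.abs(w[...,1]-ee[1])<.025)&(w[...,2]>ee[2]+dz[0])&(w[...,2]<ee[2]+dz[1])
        h=cv2.cvtColor(c['img'],cv2.COLOR_RGB2HSV);m&=h[...,1]<70
        p=w[m]; p=p[np.argsort(p[:,2])]; print(nm,len(p),p[:4].tolist() if len(p) else '',p.min(0) if len(p) else '',p.max(0) if len(p) else '')
E
python3 - <<'E'
from h import *
for n in('side','top'):
    c=cam(n);o=ctrl.get_obs();print(n,o['time_s'],o['ee_pos'],o['force'],o['grip_width']);fingers(c,o['ee_pos'],.021)
    if n=='side': save(c,'s5.png',(290,170,470,320),4)
E
```

```text
side 7.7 [ 0.43052966 -0.18751003  0.21006189] [-0.02497379 -0.23485002 -0.16379372] 0.041901184509379456
near 154 [[0.4044406741397934, -0.196019697757789, 0.21781478839241408], [0.4069405547066042, -0.19598421797577864, 0.21794338089214604], [0.40702238257827755, -0.19578875679507213, 0.2203834531360478], [0.4039631464140513, -0.19625837397804502, 0.22123843857828884]] [ 0.3953 -0.1976  0.2178] [ 0.4074 -0.179   0.2697]
far 145 [[0.45134415460206, -0.1931540502993968, 0.21495375127208627], [0.45202355184580134, -0.19467541169204117, 0.21565271269493058], [0.4502945190538406, -0.18104171465642183, 0.21610681604321613], [0.4503538433463796, -0.18744352842929718, 0.21625560239563413]] [ 0.449  -0.1964  0.215 ] [ 0.4629 -0.1783  0.2698]
top 7.75 [ 0.4306 -0.1877  0.2103] [-0.106   0.0845  0.1759] 0.042385425826358195
near 42 [[0.40704029113337953, -0.18020562068821463, 0.2179990357809103], [0.40349694401901176, -0.17967794366575662, 0.21904028619907323], [0.4053120054945102, -0.17951048969783906, 0.2198893578684349], [0.40176106351837715, -0.1791686992935695, 0.22034222971553297]] [ 0.3966 -0.1835  0.218 ] [ 0.408  -0.1781  0.2608]
far 27 [[0.452250345807593, -0.1779004963527981, 0.22147279766618977], [0.45406608229148326, -0.1779121435886731, 0.22175548266408962], [0.4558818676170391, -0.1779217337380674, 0.22204477638575515], [0.45037518962761297, -0.17911324661246233, 0.22321931427301434]] [ 0.4502 -0.1792  0.2215] [ 0.4611 -0.1771  0.247 ]
```

View pics/s5.png

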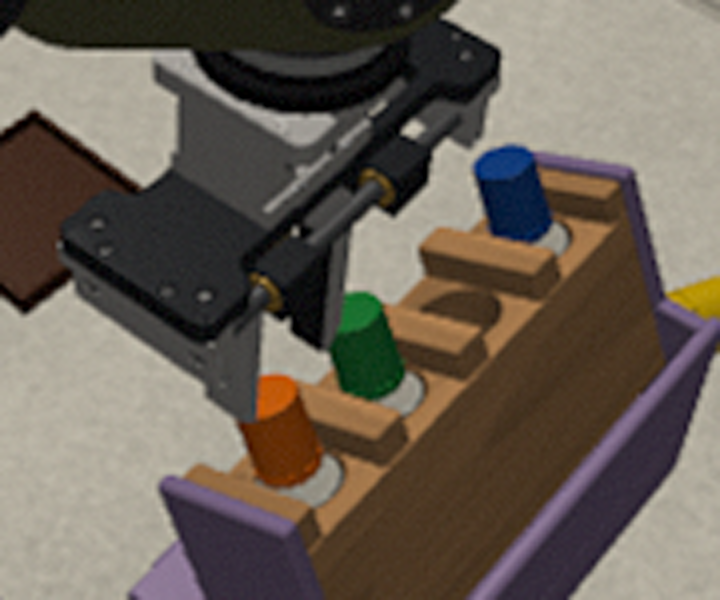

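The fingers straddle the orange cap (crop (280,430)), with tips about 6 mm above the reported z and clear of the green cap. Lowering until the tips are at about 0.174, just above the dividers.

Emit:
jog_arm --targets '[[4.2,[0.1,1.5,0],0],[4.2,[0.1,3,0],0],[4.2,[0.1,3.8,0],0],[4.2,[0.1,4.2,0],0],[4.2,[0.1,4.2,0],0],[4.2,[0.1,4.2,0],0]]'

```text
time_s: 8.35
ee_pos: [0.4312, -0.1879, 0.1674]
eef_rot: [-1.571, -0.001, 0.028]
force: [-0.1, -0.1, 1.2]
grip_width: 0.0418
```

```bash
python3 - <<'E'
from h import *
c=cam('side');o=ctrl.get_obs();print(o['time_s'],o['ee_pos'],o['force'],o['grip_width']);fingers(c,o['ee_pos'],.021,(0,.06))
E
```

```text
8.4 [ 0.43118001 -0.18793117  0.16737629] [ 0.60121106 -0.61033632 -0.80742837] 0.041910962983382836
near 125 [[0.3970162899143217, -0.1894184304814091, 0.16793861358854634], [0.398583689879571, -0.19901499946262508, 0.17020228633574808], [0.39818314301682545, -0.20361972994894262, 0.17249377101452523], [0.39848790650458815, -0.20969282181209292, 0.17556696545502015]] [ 0.3953 -0.2101  0.1679] [ 0.4081 -0.182   0.2272]
far 91 [[0.45608801878659205, -0.19473850093481188, 0.17541628656835384], [0.4570936444759579, -0.19588393956414712, 0.17836436287813007], [0.4526581237757666, -0.19500689079751626, 0.17911813163865287], [0.45530154143893814, -0.19504486685512173, 0.17937705572507157]] [ 0.4499 -0.197   0.1754] [ 0.4637 -0.1863  0.2269]
```

Emit:
jog_arm --targets '[[2,[0,0,0],0],[2,[0,0,0],0],[2,[0,0,0],0],[2,[0,0,0],0],[2,[0,-0.18,0.08],0],[2,[0,-0.36,0.17],0],[2,[0,-0.54,0.25],0],[2,[0,-0.91,0.42],0],[2,[0,-0.91,0.42],0]]' --grip_force 25

```text
time_s: 9.3
ee_pos: [0.4309, -0.1834, 0.1763]
eef_rot: [-1.571, -0.0, 0.028]
force: [2.2, -1.9, 0.4]
grip_width: 0.0295
```

```bash
cat >> h.py <<'E'
def bottle(c,ee,r=.1):
    """visible cap top and label centre of the held bottle"""
    w=cloud(c);h=cv2.cvtColor(c['img'],cv2.COLOR_RGB2HSV)
    m=(np.abs(w[...,0]-ee[0])<.019)&(np.abs(w[...,1]-ee[1])<r)&(w[...,2]<ee[2]+.05)&(w[...,2]>max(.006,ee[2]-.14))
    o=m&(h[...,0]<18)&(h[...,1]>150)
    for nm,k in(('orange',o),('white',m&(h[...,1]<60)&(h[...,2]>90))):
        p=w[k]
        for z in np.arange(0.01,.3,.01):
            q=p[np.abs(p[:,2]-z)<.005]
            if len(q)>4: print(nm,round(z,2),len(q),'x',q[:,0].min().round(4),q[:,0].max().round(4),'y',q[:,1].min().round(4),q[:,1].max().round(4))
E
python3 - <<'E'
from h import *
c=cam('side');o=ctrl.get_obs();print(o['time_s'],o['ee_pos'],o['force'],o['moment'],o['grip_width']);bottle(c,o['ee_pos'],.04)
E
```

```text
9.35 [ 0.43087982 -0.18345243  0.17611701] [ 0.71699355 -0.79523094  0.91988473] [-0.2840164  -0.21094048  0.03262619] 0.029427672947187927
orange 0.18 80 x 0.415 0.4441 y -0.2062 -0.1908
orange 0.19 70 x 0.417 0.4458 y -0.2042 -0.1885
orange 0.2 68 x 0.4186 0.4455 y -0.1986 -0.1737
orange 0.21 68 x 0.4197 0.4447 y -0.1936 -0.1772
white 0.05 23 x 0.412 0.4214 y -0.1584 -0.1442
white 0.16 22 x 0.4139 0.4489 y -0.2195 -0.1865
white 0.17 120 x 0.4147 0.4467 y -0.2178 -0.1933
```

The draw is clean, with forces about 1–2 N. Continue along the axis until the bottle is out.

Emit:
jog_arm --targets '[[2,[0,-0.9,0.42],0],[2,[0,-1.8,0.84],0],[2,[0,-2.7,1.26],0],[2,[0,-3.6,1.68],0],[2,[0,-4.5,2.1],0],[2,[0,-5.4,2.52],0],[2,[0,-6.3,2.94],0],[2,[0,-7.2,3.36],0],[2,[0,-8.1,3.78],0],[2,[0,-9.0,4.2],0]]'

```text
time_s: 10.35
ee_pos: [0.4295, -0.1412, 0.2665]
eef_rot: [-1.571, 0.0, 0.028]
force: [-0.6, 0.1, -2.5]
grip_width: 0.0298
```

Emit:
jog_arm --targets '[[2,[0,-1.0,0.47],0],[2,[0,-2.5,1],0],[2,[0,-4,1],0],[2,[0,-4,1],0],[2,[0,-4,1],0]]'

```text
time_s: 10.85
ee_pos: [0.4293, -0.1315, 0.3055]
eef_rot: [-1.571, 0.0, 0.028]
force: [0.0, -0.8, -2.1]
grip_width: 0.0295
```

```bash
python3 - <<'E'
from h import *
c=cam('side');o=ctrl.get_obs();print(o['time_s'],o['ee_pos'],o['force'],o['moment'],o['grip_width']);bottle(c,o['ee_pos'])
save(c,'s6.png',(260,60,480,320),2.3)
E
```

```text
10.9 [ 0.42913006 -0.13146758  0.30510283] [ 0.56495822  0.72875425 -1.46647937] [ 0.01470039  0.07030358 -0.02283717] 0.02987758879136122
orange 0.24 13 x 0.4103 0.421 y -0.1826 -0.1666
orange 0.25 114 x 0.4101 0.4442 y -0.1878 -0.162
orange 0.26 124 x 0.4102 0.4426 y -0.1843 -0.1522
orange 0.27 72 x 0.4102 0.4411 y -0.1791 -0.1595
white 0.22 17 x 0.4102 0.4346 y -0.1978 -0.1679
white 0.23 5 x 0.4104 0.4116 y -0.169 -0.1636
white 0.24 6 x 0.4103 0.4122 y -0.1668 -0.1563
white 0.29 42 x 0.4103 0.4471 y -0.1592 -0.1325
```

View pics/s6.png

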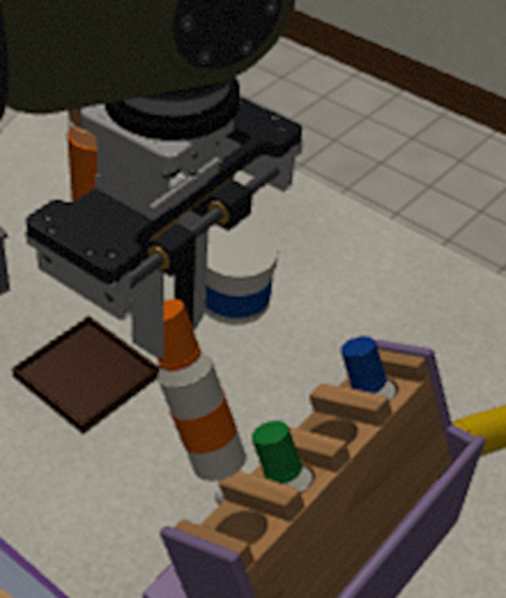

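The bottle is out of its well and still leaning about 25° (crop (205,410)), clear of the caddy. Carry it over the tray with its foot's low edge aimed at y ≈ 0.112.

Emit:
jog_arm --targets '[[2,[1,0,2],0],[2,[2.4,0,5],0],[2,[4.3,0,9],0],[2,[6.2,0,13],0],[2,[8.1,0,17],0],[2,[10,0,21],0],[2,[11.6,0,24.5],0],[2,[12.6,0,26.6],0],[2,[12.9,0,27.2],0],[2,[12.9,0,27.2],0]]'

```text
time_s: 11.9
ee_pos: [0.5505, 0.1442, 0.3047]
eef_rot: [-1.571, 0.002, 0.029]
force: [-0.1, -0.8, -2.1]
grip_width: 0.0298
```

Emit:
jog_arm --targets '[[2,[0,4,0],0],[2,[0,8,0],0],[2,[0,12,0],0],[2,[0,15,0],0],[2,[0,17,0],0],[2,[0,17,0],0],[2,[0,17,0],0]]'

```text
time_s: 12.6
ee_pos: [0.5508, 0.1431, 0.1367]
eef_rot: [-1.571, -0.001, 0.027]
force: [-0.4, 0.7, -1.1]
grip_width: 0.0293
```

```bash
python3 - <<'E'
from h import *
c=cam('side');o=ctrl.get_obs();print(o['time_s'],o['ee_pos'],o['force'],o['moment'],o['grip_width']);bottle(c,o['ee_pos'])
save(c,'s7.png',(230,120,380,270),4)
c=cam('top');print('top');bottle(c,o['ee_pos'])
E
```

```text
12.65 [0.55117225 0.14336676 0.13729644] [ 0.95036544 -0.20609183 -0.98264148] [ 0.05170199  0.03074885 -0.00401106] 0.02921035774479219
orange 0.01 27 x 0.5334 0.5675 y 0.0488 0.1464
orange 0.08 55 x 0.5322 0.5696 y 0.0876 0.1096
orange 0.09 66 x 0.5325 0.5664 y 0.0877 0.1161
orange 0.1 44 x 0.5334 0.5655 y 0.0957 0.1094
orange 0.14 53 x 0.5351 0.566 y 0.1202 0.1364
orange 0.15 50 x 0.5361 0.5649 y 0.1235 0.136
orange 0.16 62 x 0.5389 0.5656 y 0.1268 0.1568
orange 0.17 37 x 0.5392 0.5655 y 0.133 0.1473
white 0.12 7 x 0.5325 0.5379 y 0.1256 0.1423
white 0.13 66 x 0.5326 0.5655 y 0.111 0.1366
top
orange 0.01 13 x 0.5323 0.5637 y 0.0448 0.0712
orange 0.08 12 x 0.5425 0.5649 y 0.0876 0.0923
orange 0.09 8 x 0.5437 0.5564 y 0.0896 0.0918
```

View pics/s7.png

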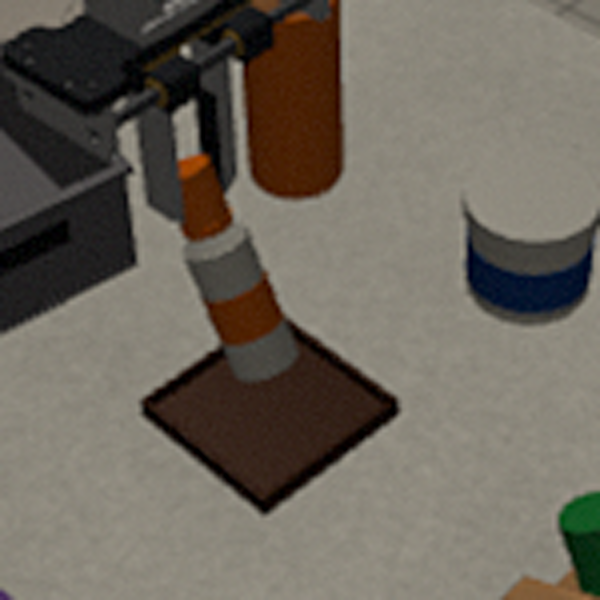

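The bottle hangs leaning over the tray (crop (250,300)). Lower until the foot's edge touches, watching the force.

Emit:
jog_arm --targets '[[2,[0,1.5,0],0],[2,[0,2.5,0],0],[2,[0,2.9,0],0],[2,[0,2.9,0],0],[2,[0,2.9,0],0]]'

```text
time_s: 13.2
ee_pos: [0.5509, 0.1439, 0.1073]
eef_rot: [-1.571, -0.001, 0.028]
force: [0.2, -0.5, -1.9]
grip_width: 0.0299
```

Emit:
jog_arm --targets '[[2,[0,0.1,0],0],[2,[0,0.2,0],0],[2,[0,0.2,0],0],[2,[0,0.2,0],0]]'

```text
time_s: 13.6
ee_pos: [0.5507, 0.1439, 0.1048]
eef_rot: [-1.571, -0.0, 0.028]
force: [0.1, -0.5, -2.6]
grip_width: 0.0298
```

Emit:
jog_arm --targets '[[2,[0,0.1,0],0],[2,[0,0.1,0],0],[2,[0,0.1,0],0]]'

```text
time_s: 13.9
ee_pos: [0.5508, 0.144, 0.1041]
eef_rot: [-1.571, -0.001, 0.028]
force: [-1.6, 0.8, 2.7]
grip_width: 0.03
```

Contact at 0.104, as predicted. Now lever the bottle upright about the resting edge with a lighter grip, halfway first.

Emit:
jog_arm --targets '[[2,[0,0,0],0],[2,[0,-0.1,-0.5],0],[2,[0,-0.2,-1.0],0],[2,[0,-0.28,-1.5],0],[2,[0,-0.35,-2.1],0],[2,[0,-0.38,-2.6],0],[2,[0,-0.42,-3.15],0],[2,[0,-0.42,-3.15],0],[2,[0,-0.42,-3.15],0]]' --grip_force 10

```text
time_s: 14.8
ee_pos: [0.5515, 0.1122, 0.1079]
eef_rot: [-1.571, 0.0, 0.028]
force: [0.1, -0.9, 3.0]
grip_width: 0.0301
```

```bash
python3 - <<'E'
from h import *
c=cam('side');o=ctrl.get_obs();print(o['time_s'],o['ee_pos'],o['force'],o['moment'],o['grip_width']);bottle(c,o['ee_pos'])
save(c,'s8.png',(230,120,380,270),4)
E
```

```text
14.85 [0.55150129 0.11235542 0.1078486 ] [ 0.26096068 -1.09217561  1.93196546] [-0.15517944 -0.03799885 -0.05024936] 0.029745159759581245
orange 0.01 60 x 0.5326 0.5703 y 0.0367 0.147
orange 0.04 30 x 0.5326 0.5646 y 0.0776 0.1079
orange 0.05 45 x 0.5331 0.5661 y 0.079 0.097
orange 0.06 44 x 0.5327 0.5629 y 0.0812 0.0954
orange 0.07 5 x 0.5338 0.5507 y 0.0842 0.0932
orange 0.11 40 x 0.5356 0.5605 y 0.0948 0.1111
orange 0.12 37 x 0.5396 0.566 y 0.0976 0.1089
orange 0.13 35 x 0.54 0.5667 y 0.0985 0.1279
orange 0.14 66 x 0.5382 0.5668 y 0.1009 0.1269
white 0.09 37 x 0.5328 0.5666 y 0.0902 0.1253
white 0.1 41 x 0.5344 0.5648 y 0.092 0.1154
```

View pics/s8.png

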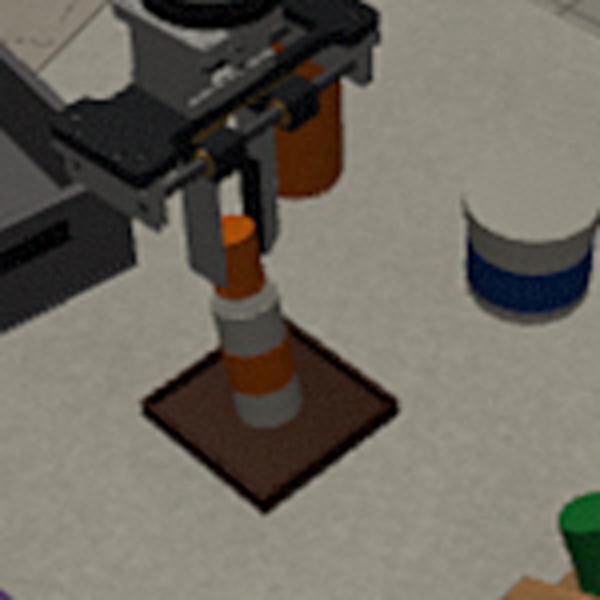

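It works: the tilt is down to about 12° and the foot hasn't slid (crop (265,330)). Finish the arc.

Emit:
jog_arm --targets '[[2,[0,0.0,-0.5],0],[2,[0,0.02,-1.0],0],[2,[0,0.07,-1.6],0],[2,[0,0.14,-2.1],0],[2,[0,0.14,-2.1],0],[2,[0,0.14,-2.1],0]]'

```text
time_s: 15.45
ee_pos: [0.5521, 0.0912, 0.1065]
eef_rot: [-1.571, 0.0, 0.028]
force: [0.1, -1.6, 1.7]
grip_width: 0.0298
```

```bash
python3 - <<'E'
from h import *
c=cam('side');o=ctrl.get_obs();print(o['time_s'],o['ee_pos'],o['force'],o['moment'],o['grip_width']);bottle(c,o['ee_pos'])
E
```

```text
15.5 [0.55211735 0.09134376 0.10653948] [ 0.978985   -0.95510898  1.19870509] [-0.15209355 -0.03685278  0.00694592] 0.029730312760252838
orange 0.01 58 x 0.5337 0.5706 y 0.0368 0.1468
orange 0.02 6 x 0.5409 0.5652 y 0.0372 0.0392
orange 0.03 6 x 0.5339 0.5564 y 0.0742 0.0859
orange 0.04 38 x 0.534 0.5625 y 0.0723 0.0856
orange 0.05 35 x 0.5336 0.5647 y 0.0724 0.1061
orange 0.06 28 x 0.5335 0.5562 y 0.0723 0.105
orange 0.1 20 x 0.5353 0.5565 y 0.0793 0.0956
orange 0.11 23 x 0.5376 0.5572 y 0.0779 0.0875
orange 0.12 26 x 0.5416 0.5671 y 0.0797 0.0878
orange 0.13 34 x 0.5393 0.5684 y 0.0787 0.094
orange 0.14 64 x 0.5397 0.567 y 0.0802 0.1074
white 0.09 55 x 0.5333 0.5693 y 0.0749 0.1085
white 0.1 7 x 0.5346 0.5437 y 0.0817 0.1033
```

Upright to within 1–2°, centre about (0.552, 0.0925) against the tray's (0.551, 0.092). Release gently and retreat.

Emit:
jog_arm --targets '[[2,[0,0.03,-0.15],0],[2,[0,0.03,-0.15],0],[3.2,[0,0.03,-0.15],0],[3.5,[0,0.03,-0.15],0],[4,[0,0.03,-0.15],0],[5,[0,0.03,-0.15],0],[6,[0,0.03,-0.15],0],[6,[0,-1,-0.15],0],[6,[0,-3,-0.15],0],[6,[0,-5,-0.15],0]]' --grip_force 4

```text
time_s: 16.5
ee_pos: [0.5521, 0.0899, 0.1578]
eef_rot: [-1.571, 0.0, 0.028]
force: [0.6, 0.2, -0.1]
grip_width: 0.0602
```

Emit:
jog_arm --targets '[[6,[0,-4,0],0],[6,[0,-8,0],0],[6,[-1,-12,4],0],[6,[-3,-12,8],0],[6,[-5,-12,12],0],[6,[-5,-12,12],0],[6,[-5,-12,12],0]]'

```text
time_s: 17.2
ee_pos: [0.4985, 0.209, 0.2773]
eef_rot: [-1.571, -0.001, 0.03]
force: [0.1, 0.5, -0.4]
grip_width: 0.0603
```

```bash
python3 - <<'E'
from h import *
o=ctrl.get_obs();print(o['time_s'],o['ee_pos'],o['force'])
for n in('side','top'):
    c=cam(n);print(n);bottle(c,np.array([.552,.092,.12]),.03);save(c,n+'9.png')
a=cv2.imread('pics/side9.png');b=cv2.imread('pics/top9.png');cv2.imwrite('pics/fin.png',np.vstack([a[40:340,100:500],b[60:330,100:500]]))
E
```

```text
17.2 [0.49852181 0.20900357 0.2773488 ] [ 0.11902825  0.52635054 -0.37285503]
side
orange 0.03 14 x 0.5337 0.5597 y 0.0737 0.0924
orange 0.04 36 x 0.5334 0.5622 y 0.0713 0.1033
orange 0.05 33 x 0.533 0.5589 y 0.071 0.102
orange 0.06 26 x 0.5331 0.5614 y 0.0725 0.1058
orange 0.1 19 x 0.537 0.558 y 0.0781 0.0936
orange 0.11 38 x 0.5358 0.559 y 0.0757 0.0966
orange 0.12 47 x 0.5358 0.5614 y 0.075 0.0978
orange 0.13 50 x 0.5356 0.5662 y 0.0767 0.1001
orange 0.14 77 x 0.5373 0.5641 y 0.0772 0.1062
white 0.09 15 x 0.5345 0.5667 y 0.0827 0.1071
top
orange 0.01 6 x 0.5395 0.5707 y 0.0663 0.1191
orange 0.11 5 x 0.536 0.5383 y 0.0843 0.0992
orange 0.12 7 x 0.5366 0.5418 y 0.0799 0.1032
orange 0.13 64 x 0.5361 0.5651 y 0.0775 0.1045
orange 0.14 99 x 0.5372 0.5646 y 0.0774 0.1044
white 0.09 24 x 0.534 0.5501 y 0.0849 0.1115
```

View pics/fin.png

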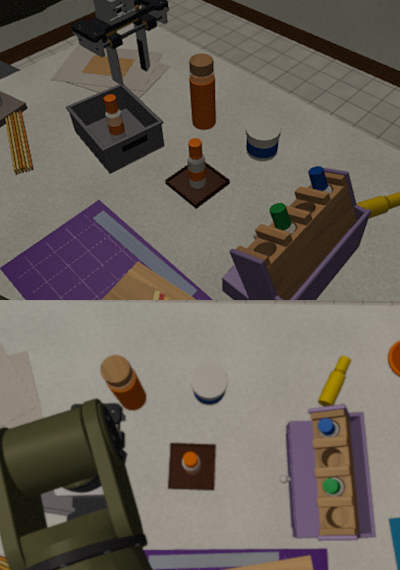

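The full bottle stands upright in the middle of the tray: cap centre about (0.551, 0.091), body about (0.552, 0.092). The empty one is in the crate, and the other bottles, the tub and the water bottle are where they were. Handing in.

```bash
python3 -c "
from station import ctrl
print(ctrl.hand_in())"
```

```text
the job is handed in; nothing more can be done
None
```

I finished the job and handed it in at about 17 s of the 61 s allowed; the hand-in gives no verdict.

- **Empty bottle:** I put it in the grey crate first. It was standing upright there in the last picture.
- **Full bottle:** I drew it along the well's axis, with at most about 3 N showing in the wrist readings. The tool could only point down, so the bottle stayed leaning about 25° in the grip. I rested its foot edge on the tray floor, tipped it upright about that edge, and then released it.
- **Last checks:** The full bottle stands upright at about (0.551, 0.092), within about 1 mm of the tray's measured centre. In the last picture the blue- and green-capped bottles, the tub, and the water bottle look unmoved, but I did not measure them again. The gripper is clear of everything.
- **Disagreement:** Depth images put the fingertips about 25 mm higher than the reported tool position and the stated 19 mm imply. I went by the camera, and the contact heights agreed with it.

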